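Set the thumbscrew of a hold-down jig

ROBOT

A 7-joint arm with a two-finger parallel gripper is mounted at the origin on a cart in front of the work surface, level with it; the furniture and walls round the work are solid. World frame = base frame: x ahead of the robot, y to its left, z up, the work surface at z = 0. Lengths are in m, angles in rad, forces in N, time in s.
With the tool pointing down it reaches from about 0.4 to 0.875 m from the base axis. Payload 4.4 kg.
Tool frame: the origin (TCP) lies on the centre line of the jaws, within the pads' length; the fingertips stand 22 mm ahead of it and the grasp point (between the pads) lies 3 mm ahead of it; z points along the fingers, y is the line along which they close (so a half turn about z gives the same grasp; the last joint's range is limited). The gripper opens to 85 mm and grips with 20 to 120 N. Pads are 22 mm wide; open, the fingers measure 114 mm over their backs; the gripper's body (76 mm by 85 mm) begins 54 mm behind the grasp point. The pads swing forward as they close: fully open they stand 13 mm farther back than shut.
Start: joints at [-1.337, 0.628, 0.038, 1.517, -0.027, 0.996, -0.02], TCP at [0.192, 0.621, 0.253] pointing down, gripper open.
Joint ranges: [-3.06, 3.06], [-0.37, 2.12], [-1.25, 1.32], [0.18, 2.47], [-1.1, 4.24], [0.23, 1.98], [-2.94, 2.94]. Speed limits (rad/s): [2.57, 2.57, 3.14, 3.14, 3.14, 3.14, 3.14].

INTERFACE

Orientations are given as a rotation vector (axis times angle).
In Python, from station import r gives the robot as it stands.
- The arm moves only by the shell command python3 nudge.py [OPENING] [FORCE], which reads ROWS from standard input. ROWS is a JSON list of rows, 1 to 5 of them, each an object with the fields d (a list: dx, dy, dz in shares of the most that a row can go, 1 being 62.5 mm), rot (a list: a rotation vector rx, ry, rz in units of 0.2 rad); a field left out counts as zero; each row shifts and turns the commanded pose from where the row before left it, along the tool's axes as they then stand; what a row does not reach is not made up. A row lasts 1/8 s, in which the tool goes at most 0.0625 m and 0.188 rad, less where a joint would pass 70% of its speed; a pose out of reach is approached as far as the arm can. OPENING is the finger opening in m, set as the command begins (- or left out keeps the last). The fingers move at their own pace and stop on an object; FORCE is the grip in N (left out, the last holds). Time passes only in rows, so rows that do not move let the fingers close. It prints the time, the measured TCP pose, the force, the opening and the grip force at its end. Input that does not fit is refused with a message, and nothing moves.
- r.get_state(): the state, without advancing time (a new reading comes with each control period).
- r.read_camera(name): name is "scene" or "side" or "wrist"; returns the picture (400x640x3 uint8, blue, green, red); there is no depth.
- r.calibration(name): a dict with "fov_y" (degrees; the focal length in pixels is half the picture's height over the tangent of half this angle, whatever the lens; pixels are square), "cx", "cy" (the principal point, pixels), "rvec" (rotation vector, rad) and "tvec" (3), from world to camera coordinates, as OpenCV has them; the wrist camera has in their place "hand_eye" (4x4, takes a point from camera to tool coordinates, whose origin is the TCP and whose axes are the flange's). Camera axes: x right, y down, z forward; pixel columns grow to the right and rows downward; lengths in m; the calibration is good to about 2 mm. A picture is of the moment at which its call begins: read the wrist's pose just before it. calibration takes no time and is no camera call.
- r.hand_in(): hands the job in; it is judged then, once.
The state is a dict: "time_s": time; "joints": joint angles; "dq": joint speeds; "joint_efforts": joint torques, N m; "ee_pos": TCP position; "tcp_rot": TCP orientation; "wrist_force": force on the tool from outside, world axes, zero at the start; "ft_torque": the same for the moment, N m; "width": finger opening in m; "finger_force": force on a finger pad.
Only numpy, scipy, OpenCV 4.12 (cv2) and the standard library are available. Lean on these libraries where they do the work, as an engineer would, in place of code of your own. Each camera call takes 0.05 s, during which the arm holds its last target. There are 200 camera calls.

TASK

First release the jig's spindle lock: turn the red bar knob a quarter turn clockwise until it clicks past its detent. Then turn the black thumbscrew clockwise until its foot is seated firmly on the black power supply, back it off one quarter turn, and finish like that: still gripping the thumbscrew by its head, with it at rest a quarter turn off its seat. Leave the lock released, the supply in its nest and the other things on the bench where they are.

Things in the scene. Friction and masses are not known exactly. Their poses are not given: they have to be found in the camera images.
- jig: Fixed hold-down jig: base plate 130 (x) x 180 (y) x 12 mm with a blue bridge 46 x 166 mm along y, top 74 mm up. Origin: on the bench under the thumbscrew axis; z up; +y runs along the bridge to the lock knob, 95 mm away. Between them on the bridge a bolt and guide, up to 82 mm high; the lock housing, 46 x 44 mm, is up to 88 mm high. Nothing stands higher beside the two heads.
- screw_grip (a point): Centre of the thumbscrew's round ribbed black head, on its upright axis: 32 mm diameter, 26 mm high (98 to 124 mm above the bench when seated, 0.95 mm higher per radian backed off). Grip from above in any direction; under it is a 14 mm neck. A white line on top shows its direction. The point's frame turns with the screw.
- thumbscrew_turn (a joint): Thumbscrew angle, rad: 0 = seated (hard stop, foot pressed on the supply), growing counter-clockwise from above as it is backed off; starts 1.9 to 2.9, range ends at 4.5. Steady friction about 0.06 N m; it stays where left; at the seat it stops dead. While the lock is not released, a lug under the head meets the bolt at 1.2 to 1.4 and stops it.
- lock_grip (a point): Centre of the lock's red bar knob, on its upright axis: a bar 44 mm long, 11 mm thick, 26 mm high (98 to 124 mm above the bench). Grip it across its thickness from above. The point's frame turns with the knob: its x axis runs along the bar, the white line being on the -x end.
- lock_turn (a joint): Lock knob angle, rad, growing clockwise from above: 0 = locked (white line at the red dot, towards the jig's -x), 1.57 = released (white line at the green dot, towards the jig's +y, a hard stop). A sprung pawl resists with up to about 0.15 N m from 0.43 to 0.79 and then springs it onward; beyond 1.14 it turns freely to 1.57 and stays where left.
- thumbscrew: The whole thumbscrew (head, neck and stop lug). Origin on its axis at the underside of the foot. Turns with thumbscrew_turn.
- foot: Round black swivel foot, 24 mm diameter, under the thumbscrew; it does not turn. Origin: centre of its underside, which meets the top of the supply when seated.
- driver_supply: Black in-line power supply, case 98 x 46 x 29 mm with cable stubs to 147 mm, lying loose in the nest under the bridge, long side along the jig's x. Origin: centre of its underside, 12 mm above the bench. Leave it there.
- tape_masking: Roll of masking tape lying flat, 86 mm diameter, 18 mm high; origin at the centre of its underside. Bystander.
- screwdriver: Small red-handled screwdriver, 155 x 20 x 20 mm, lying to the left of the jig; origin under its middle, x along it. Bystander.
- multimeter: Black multimeter, 150 x 76 x 34 mm, lying flat; origin at the centre of its underside. Bystander.
- side_cutter: Red-handled side cutter, 121 x 46 x 12 mm, lying flat; origin under its middle. Bystander.

How it is judged:
On the way, in this order (a step that is already met when the one before it is completed fails the run):
1. the lock knob has clicked past its detent into the released position (value of joint lock_turn above 1.2 rad), for 0.2 s.
2. the thumbscrew is seated, its foot pressed on the supply (value of joint thumbscrew_turn below 0.08 rad and contact force between foot and driver_supply above 0.5 N), for 0.2 s.
At the end, for the whole second after the job is handed in: The program ends holding: the fingers grip the thumbscrew (more than 2 N), which is at rest 1.22 to 1.92 rad (a quarter turn, within 20 degrees) off its seat; the lock is still released (past 1.2 rad); the supply lies in its nest within 12 mm of its place and not lifted (value of joint thumbscrew_turn between 1.22 and 1.92 rad and velocity of joint thumbscrew_turn between -0.05 and 0.05 rad/s and contact force between the fingers and thumbscrew above 2 N and value of joint lock_turn above 1.2 rad and horizontal distance between driver_supply and jig below 0.012 m and z of driver_supply in the frame of jig below 0.016 m); the arm keeps its last pose, push and grip.
It fails at once if the supply is shoved or lifted out of its nest (distance of driver_supply from where it was at the start of the episode above 0.015 m).
It fails at once if a bystander (tape, screwdriver, multimeter, side cutter) is moved more than 3 cm (distance of any of tape_masking, screwdriver, multimeter, side_cutter from where it was at the start of the episode above 0.03 m).
It also fails if it takes over 70 s, if anything falls off the work surface, if the arm or the gripper's body presses on something with over 40 N, if the wrist force passes 120 N, or if a joint passes its speed limit or range.

## Working session

There is one attempt and no reset: what is moved stays moved. The work goes in short steps, Python scripts to look and compute and a shell command to move; the robot and the scene stay as the last step left them, time stands still between calls to the robot, and variables do not carry over. Pictures are saved under pics/ and viewed, at most 10 in all, crops included, and the job is handed in when it is done.

```bash
ls; mkdir -p pics; python3 - <<'E'
from station import r
import cv2
s=r.get_state(); print(s)
for n in("scene","side","wrist"):
    print(n,r.calibration(n)); cv2.imwrite(f"pics/{n}0.png",r.read_camera(n))
E
```

```text
nudge.py
pics
station.py
{'time_s': 0.0, 'joints': array([-1.33678725,  0.62932886,  0.03846504,  1.51836855, -0.02700507,
        0.99627191, -0.02000283]), 'dq': array([-4.16796796e-04, -5.52725602e-04, -6.17051629e-05,  7.31151256e-04,
       -9.78262899e-04, -7.74551791e-05,  1.10238308e-03]), 'joint_efforts': array([-5.62578327e-05, -5.63399971e+01,  1.22598186e+00, -1.93438107e+01,
        1.09814038e-02,  1.04422291e-02,  9.74405964e-06]), 'ee_pos': array([0.19178313, 0.62046277, 0.25240047]), 'tcp_rot': array([-4.69178116e-01, -3.10611148e+00,  2.89286495e-03]), 'wrist_force': array([ 0.52063631, -0.28452391, -0.2534145 ]), 'ft_torque': array([-0.02412148,  0.01246923,  0.02570084]), 'finger_force': 0.0, 'width': 0.08553436815210712}
scene {'fov_y': 56.94004299559474, 'cx': 320.5944202186574, 'cy': 194.9775695478258, 'rvec': array([ 2.3047737 , -0.82493135,  0.31672693]), 'tvec': array([-0.36501027,  0.21340387,  0.81742361])}
side {'fov_y': 52.60333782236977, 'cx': 310.4527473763657, 'cy': 201.76243864562966, 'rvec': array([-0.0478719 ,  2.80294817, -1.39614758]), 'tvec': array([0.43439652, 0.12968743, 1.12687075])}
wrist {'fov_y': 68.52640172442773, 'cx': 323.62430994071235, 'cy': 198.85899843225894, 'hand_eye': array([[-2.58227083e-03, -9.56506735e-01, -2.91698814e-01,
         7.42382453e-02],
       [ 9.99996149e-01, -2.17346584e-03, -1.72549955e-03,
        -2.02288037e-04],
       [ 1.01645454e-03, -2.91702146e-01,  9.56508664e-01,
        -1.20003349e-01],
       [ 0.00000000e+00,  0.00000000e+00,  0.00000000e+00,
         1.00000000e+00]])}
```
Save combined? Each view within 800x600. View scene and side: stack vertically at 480x300 each? Let me view scene and side separately.

View pics/scene0.png

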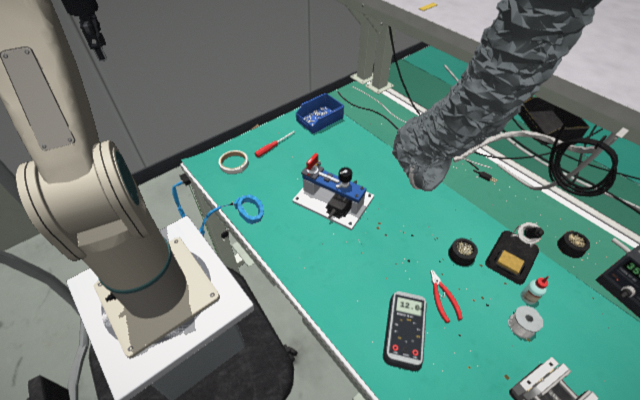

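View pics/side0.png

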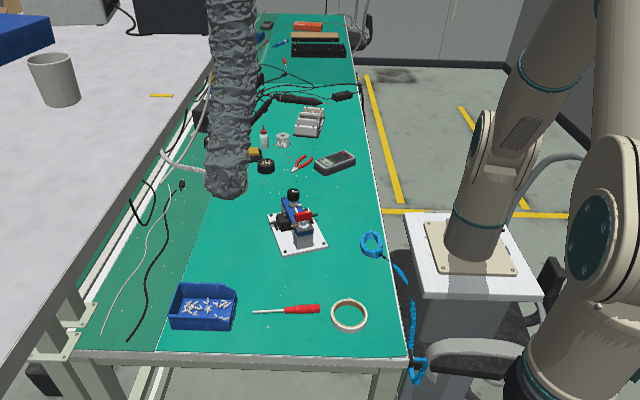

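Scene: red knob near (312,160), black head near (346,174), with a grey hose hanging at (425,165). Side: red knob near (304,216), head near (293,194). Next I'll triangulate the two heads.

```bash
cat > h.py <<'E'
import numpy as np, cv2
from scipy.spatial.transform import Rotation as R
from station import r
def cam(n,s=None):
    c=r.calibration(n); f=200/np.tan(np.radians(c["fov_y"]/2))
    if n=="wrist":
        he=c["hand_eye"]; Rt=R.from_rotvec(s["tcp_rot"]).as_matrix()
        A=Rt@he[:3,:3]; o=Rt@he[:3,3]+s["ee_pos"]
    else:
        Rc=R.from_rotvec(c["rvec"]).as_matrix(); A=Rc.T; o=-Rc.T@c["tvec"]
    return f,c["cx"],c["cy"],A,o
def ray(C,u,v):
    f,cx,cy,A,o=C; d=A@[(u-cx)/f,(v-cy)/f,1.]; return o,d/np.linalg.norm(d)
def plane(C,u,v,z):
    o,d=ray(C,u,v); return o+d*(z-o[2])/d[2]
def tri(rs):
    M=np.zeros((3,3));b=np.zeros(3)
    for o,d in rs: P=np.eye(3)-np.outer(d,d); M+=P;b+=P@o
    p=np.linalg.solve(M,b); return p,[np.linalg.norm((np.eye(3)-np.outer(d,d))@(p-o)) for o,d in rs]
def proj(C,p):
    f,cx,cy,A,o=C; q=A.T@(np.asarray(p)-o); return q[:2]/q[2]*f+[cx,cy]
def red(im,roi): # x0,y0,x1,y1
    return blob(lambda b,g,r_:(r_>90)&(r_>2*g)&(r_>2*b),im,roi)
def dark(im,roi): return blob(lambda b,g,r_:(np.maximum(np.maximum(b,g),r_)<60),im,roi)
def blob(fn,im,roi):
    x0,y0,x1,y1=roi; s=im[y0:y1,x0:x1].astype(int)
    m=fn(s[...,0],s[...,1],s[...,2]).astype(np.uint8)
    n,l,st,c=cv2.connectedComponentsWithStats(m)
    k=1+np.argmax(st[1:,4]); return c[k]+[x0,y0],st[k]+[x0,y0,0,0,0],(l==k).astype(np.uint8)
E
python3 - <<'E'
from h import *
S=cv2.imread("pics/scene0.png");D=cv2.imread("pics/side0.png")
cs,cd=cam("scene"),cam("side")
a=red(S,(295,145,330,180)); b=red(D,(285,203,325,232)); print(a[:2],b[:2])
k=tri([ray(cs,*a[0]),ray(cd,*b[0])]); print("knob",k)
a=dark(S,(334,160,358,182)); b=dark(D,(283,184,302,203)); print(a[:2],b[:2])
h=tri([ray(cs,*a[0]),ray(cd,*b[0])]); print("head",h, k[0]-h[0],np.linalg.norm((k[0]-h[0])[:2]))
v=np.vstack([np.hstack([cv2.resize(S[140:235,285:380],None,fx=4,fy=4,interpolation=2),cv2.resize(D[175:270,255:350],None,fx=4,fy=4,interpolation=2)])])
cv2.imwrite("pics/z.png",v)
E
```

```text
(array([311.83636364, 160.09090909]), array([307, 154,  11,  16,  55])) (array([302.58571429, 215.82857143]), array([295, 211,  17,  11, 140]))
knob (array([0.45743127, 0.01737187, 0.11203064]), [np.float64(0.0003608525247383018), np.float64(0.0003608525247383232)])
(array([345.336, 175.384]), array([339, 168,  13,  14, 125])) (array([292.36521739, 195.29565217]), array([287, 189,  12,  13, 115]))
head (array([ 0.48914643, -0.07467691,  0.10933887]), [np.float64(0.00015672933462914762), np.float64(0.00015672933462921066)]) [-0.03171516  0.09204878  0.00269176] 0.09735928072833677
```

View pics/z.png

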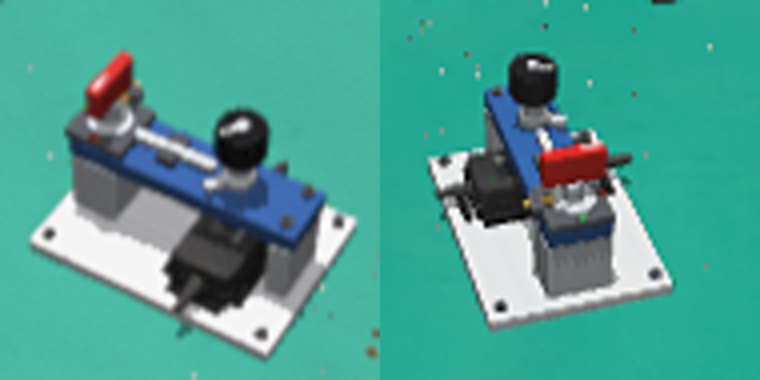

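The head-to-knob distance is 97 mm against 95 mm nominal, and the heights of about 0.11 fit, so the jig's yaw is about 19°. Moving over the knob.

The rows are not in the units I measure in: shifts go in shares of 62.5 mm and turns go in units of 0.2 rad. I convert before sending: -0.045 m is -0.72, -0.039 m is -0.624.

```bash
echo '[{"d":[-0.624,-0.72,0]},{"d":[-0.624,-0.72,0]},{"d":[-0.624,-0.72,0]},{"d":[-0.624,-0.72,0]},{"d":[-0.624,-0.72,0]}]' | python3 nudge.py 0.05 40; echo '[{"d":[-0.624,-0.72,0]},{"d":[-0.624,-0.72,0]},{"d":[-0.624,-0.72,0]},{"d":[-0.624,-0.72,0]},{"d":[-0.624,-0.72,0]}]' | python3 nudge.py
python3 - <<'E'
from h import *
s=r.get_state(); print(s["joints"],s["ee_pos"],s["time_s"]); 
C=cam("scene");D=cam("side")
print("hose bottom",tri([ray(C,425,188),ray(D,225,196)]))
T=R.from_rotvec(s["tcp_rot"]).as_matrix(); print(T.T@(np.array([.457,.017,.25])-s["ee_pos"])); print(T)
E
```

```text
time_s: 0.78
ee_pos: [0.3124, 0.3466, 0.2533]
tcp_rot: [0.469, 3.106, 0.0]
wrist_force: [1.3, 0.2, 0.2]
width: 0.0499
finger_force: 0.0
time_s: 1.4
ee_pos: [0.4322, 0.0742, 0.2534]
tcp_rot: [0.469, 3.106, 0.001]
wrist_force: [0.8, 0.9, 0.3]
width: 0.0501
finger_force: 0.0
[-0.32158782  0.33226183  0.11512531  2.07922612 -0.0563603   0.73236537
  1.10038621] [0.43223884 0.07418238 0.2534227 ] 1.4
hose bottom (array([ 0.70109725, -0.18202967,  0.0142659 ]), [np.float64(0.007175605065194119), np.float64(0.007175605065194027)])
[-0.04053394 -0.04732836  0.00341768]
[[-9.55451650e-01  2.95147211e-01  5.17332639e-04]
 [ 2.95147390e-01  9.55451684e-01  3.11737472e-04]
 [-4.02277896e-04  4.50539461e-04 -9.99999818e-01]]
```

Converted, -0.047 m is -0.752, -0.04 m is -0.64, -0.157 rad is -0.785.

```bash
echo '[{"d":[-0.64,-0.752,0]},{"rot":[0,0,-0.785]},{"rot":[0,0,-0.785]},{"rot":[0,0,-0.785]},{"rot":[0,0,-0.785]}]' | python3 nudge.py
python3 - <<'E'
from h import *
s=r.get_state(); W=r.read_camera("wrist"); cv2.imwrite("pics/w1.png",W)
np.save("s1.npy",s,allow_pickle=True)
C=cam("wrist",s); print(s["ee_pos"],s["joints"],proj(C,[.457,.017,.124]),proj(C,[.489,-.075,.124]))
E
```

```text
time_s: 2.02
ee_pos: [0.4558, 0.0192, 0.2532]
tcp_rot: [0.521, -3.098, -0.0]
wrist_force: [-0.6, -0.2, 0.4]
width: 0.0498
finger_force: 0.0
[0.45578581 0.01915452 0.25316587] [-0.07393407  0.3557259  -0.03937945  2.03395607  0.01997956  0.75270067
  1.77863878] [321.58471143 197.84840786] [211.74871187 198.24867111]
```

View pics/w1.png

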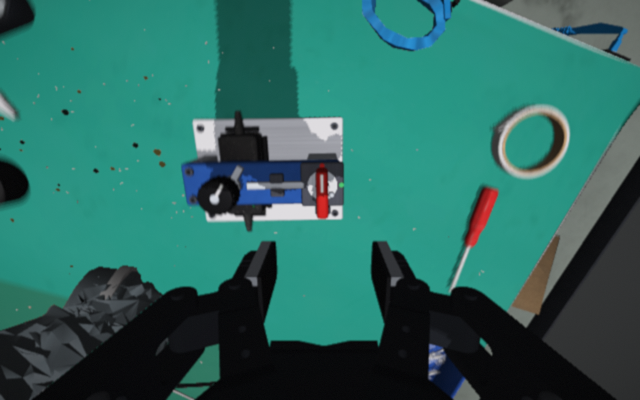

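Wrist view: the red bar spans rows 165–218 at column 322, close to the image vertical, and the black head is at (217,194). The hose is at lower left, well away from the jig. Now refining the measurements.

```bash
python3 - <<'E'
from h import *
s=np.load("s1.npy",allow_pickle=True).item(); W=cv2.imread("pics/w1.png"); C=cam("wrist",s)
c,st,m=red(W,(300,150,350,230)); rc=cv2.minAreaRect(cv2.findContours(m,0,1)[0][0]); print(c,st,rc)
bx=cv2.boxPoints(rc)+[300,150]; P=np.array([plane(C,u,v,.12) for u,v in bx]); print(P)
e=[P[1]-P[0],P[2]-P[1]]; print([ (np.linalg.norm(x),np.arctan2(x[1],x[0])) for x in e])
S=cv2.imread("pics/scene0.png");D=cv2.imread("pics/side0.png");cs,cd=cam("scene"),cam("side")
print("knob",tri([ray(cs,*red(S,(295,145,330,180))[0]),ray(cd,*red(D,(285,203,325,232))[0]),ray(C,*(rc[0]+np.array([300,150])))]))
c,st,m=dark(W,(190,170,236,220)); cc=cv2.minEnclosingCircle(cv2.findContours(m,0,1)[0][0]);print(c,st,cc)
print("head",tri([ray(cs,*dark(S,(334,160,358,182))[0]),ray(cd,*dark(D,(283,184,302,203))[0]),ray(C,*c)]),plane(C,*c,.125))
print(s["tcp_rot"])
E
```

```text
[321.65393795 197.52267303] [316 173  13  45 419] ((22.0, 45.0), (44.0, 12.0), 90.0)
[[0.43818337 0.00537125 0.12      ]
 [0.4347612  0.0153342  0.12      ]
 [0.47361469 0.02886134 0.12      ]
 [0.47719696 0.01843652 0.12      ]]
[(np.float64(0.010534300900161605), np.float64(1.9016589612932424)), (np.float64(0.04114093444368354), np.float64(0.335032526381344))]
knob (array([0.45752405, 0.01746671, 0.11205543]), [np.float64(0.0003066969283280348), np.float64(0.0004347560389368893), np.float64(0.000177571475347261)])
[218.33083411 195.19868791] [ 196  175   40   42 1067] ((28.723234176635742, 27.119590759277344), 22.74038314819336)
head (array([ 0.48951498, -0.07426167,  0.10937186]), [np.float64(0.00036103934954516984), np.float64(0.0005406257037022061), np.float64(0.0006997378918461554)]) [ 0.48394772 -0.06985493  0.125     ]
[ 5.21026297e-01 -3.09764622e+00 -1.22671240e-04]
```

Converted, -0.001 m is -0.016, 0.05 m is 0.8.

```bash
echo '[{"d":[-0.016,-0.04,0.8]},{"d":[0,0,0.8]},{"d":[0,0,0.32]},{}]' | python3 nudge.py 0.045
python3 - <<'E'
from h import *
s=r.get_state();T=R.from_rotvec(s["tcp_rot"]).as_matrix(); print(T.T@(np.array([.4575,.0172,.116])-s["ee_pos"]),s["wrist_force"],s["width"])
C=cam("scene");S=r.read_camera("scene"); W=r.read_camera("wrist")
cv2.imwrite("pics/c2.png",np.hstack([cv2.resize(S[110:210,270:370],(400,400),interpolation=2),cv2.resize(W[100:300,220:420],(400,400))]))
E
```

```text
time_s: 2.58
ee_pos: [0.4566, 0.0171, 0.132]
tcp_rot: [0.51, -3.096, -0.0]
wrist_force: [1.3, -0.1, 1.5]
width: 0.0447
finger_force: 0.0
[-0.00094787 -0.00017091  0.0159983 ] [ 1.27379275 -0.07183439  1.50672516] 0.04470594423001901
```

View pics/c2.png

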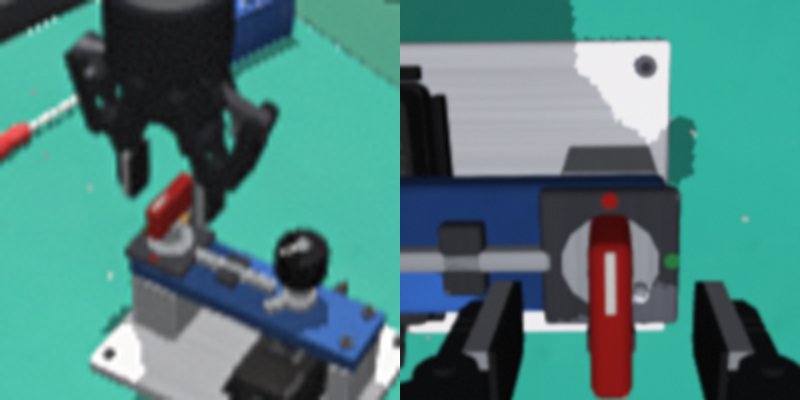

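The jaws straddle the red bar centrally, with the red dot at jig -x and the green dot at +y as expected. Descending and gripping.

Converted, 0.016 m is 0.256, -0.001 m is -0.016.

```bash
echo '[{"d":[-0.016,0,0.256]},{}]' | python3 nudge.py; echo '[{},{},{},{}]' | python3 nudge.py 0.0 60
```

```text
time_s: 2.92
ee_pos: [0.459, 0.0175, 0.1179]
tcp_rot: [-0.512, 3.099, -0.0]
wrist_force: [-0.0, -0.3, 0.4]
width: 0.0452
finger_force: 0.0
time_s: 3.42
ee_pos: [0.459, 0.0183, 0.1183]
tcp_rot: [-0.514, 3.098, 0.001]
wrist_force: [-1.3, 1.9, 6.2]
width: 0.0101
finger_force: 58.8
```

```bash
echo '[{"rot":[0,0,0.85]},{"rot":[0,0,0.85]},{"rot":[0,0,0.85]},{"rot":[0,0,0.85]}]' | python3 nudge.py;  echo '[{"rot":[0,0,0.85]},{"rot":[0,0,0.85]},{"rot":[0,0,0.85]},{"rot":[0,0,0.85]},{"rot":[0,0,0.85]}]' | python3 nudge.py; echo '[{"rot":[0,0,0.2]},{},{}]' | python3 nudge.py; python3 - <<'E'
from h import *
s=r.get_state();T=R.from_rotvec(s["tcp_rot"]).as_matrix(); print(np.arctan2(T[1,1],T[0,1]),s["ft_torque"])
E
```

```text
time_s: 3.92
ee_pos: [0.4588, 0.0162, 0.1183]
tcp_rot: [0.56, 3.09, -0.001]
wrist_force: [-1.4, -4.6, 6.6]
width: 0.0099
finger_force: 59.0
time_s: 4.55
ee_pos: [0.4573, 0.0146, 0.1183]
tcp_rot: [1.787, 2.584, -0.004]
wrist_force: [-5.8, -8.6, 10.1]
width: 0.0099
finger_force: 59.6
time_s: 4.92
ee_pos: [0.4571, 0.0145, 0.1183]
tcp_rot: [1.829, 2.554, -0.005]
wrist_force: [-5.9, -7.8, 11.6]
width: 0.01
finger_force: 60.0
0.32808302178506166 [-1.83319669  1.22119728  0.42094818]
```

```bash
echo '[{},{},{"d":[0,0,-0.64]},{"d":[0,0,-0.8]},{"d":[0,0,-0.64]}]' | python3 nudge.py 0.055; echo '[{}]' | python3 nudge.py; python3 - <<'E'
from h import *
s=r.get_state();T=R.from_rotvec(s["tcp_rot"]).as_matrix(); W=r.read_camera("wrist"); C=cam("wrist",s)
cv2.imwrite("pics/w3.png",W); np.save("s3.npy",s,allow_pickle=True)
print(s["ee_pos"],T,s["joints"],proj(C,[.489,-.0735,.126]),proj(C,[.4575,.0172,.124]))
E
```

```text
time_s: 5.55
ee_pos: [0.459, 0.0179, 0.2491]
tcp_rot: [1.827, 2.555, 0.001]
wrist_force: [1.2, 0.2, -0.0]
width: 0.0548
finger_force: 0.0
time_s: 5.68
ee_pos: [0.4607, 0.018, 0.2499]
tcp_rot: [1.824, 2.553, 0.008]
wrist_force: [0.0, 0.0, 0.4]
width: 0.055
finger_force: 0.0
[0.46072183 0.01802016 0.24988939] [[-3.24151845e-01  9.45982930e-01  6.47129058e-03]
 [ 9.46004887e-01  3.24148392e-01  1.60458615e-03]
 [-5.79747320e-04  6.64200207e-03 -9.99977774e-01]] [-0.53453291  0.41908609  0.60512948  2.04387929 -0.34176325  0.76965046
  0.60766291] [320.35957101 293.3347165 ] [319.27323358 197.3221809 ]
```

View pics/w3.png

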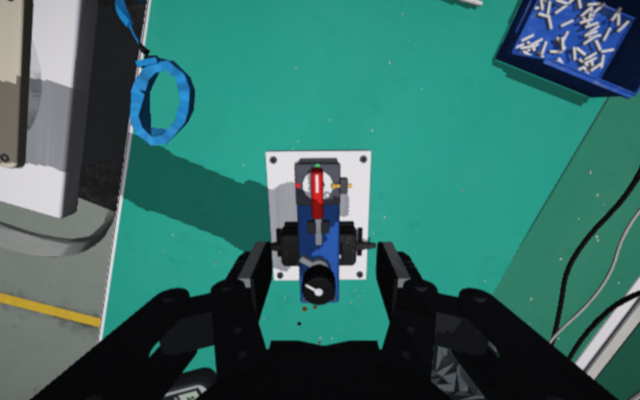

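The knob is released, with its white line toward the green dot at (317,167). The black head is at (318,285). Now locating its axis from the two wrist views.

```bash
python3 - <<'E'
from h import *
rs=[]
for n,roi in((1,(190,170,245,220)),(3,(296,262,338,308))):
    s=np.load(f"s{n}.npy",allow_pickle=True).item(); W=cv2.imread(f"pics/w{n}.png"); C=cam("wrist",s)
    x0,y0,x1,y1=roi; g=W[y0:y1,x0:x1]
    b=g.astype(int); m=(b.max(2)<65).astype(np.uint8)
    m=cv2.morphologyEx(m,cv2.MORPH_OPEN,np.ones((7,7)))
    ct=max(cv2.findContours(m,0,1)[0],key=cv2.contourArea); (u,v),rad=cv2.minEnclosingCircle(ct); print(u+x0,v+y0,rad,cv2.boundingRect(ct))
    rs.append(ray(C,u+x0,v+y0)); print(plane(C,u+x0,v+y0,.118),rad*0)
print(tri(rs))
S=cv2.imread("pics/scene0.png");D=cv2.imread("pics/side0.png")
print(tri(rs+[ray(cam("scene"),*dark(S,(334,160,358,182))[0]),ray(cam("side"),*dark(D,(283,184,302,203))[0])]))
s=np.load("s3.npy",allow_pickle=True).item();T=R.from_rotvec(s["tcp_rot"]).as_matrix(); print(T.T@(np.array([.489,-.0735,.15])-s["ee_pos"]))
E
```

```text
222.36956405639648 200.36956596374512 25.56696319580078 (8, 6, 47, 39)
[ 0.49084523 -0.06661992  0.118     ] 0.0
318.95085525512695 284.6730766296387 20.06597137451172 (7, 3, 32, 39)
[ 0.48627134 -0.06985027  0.118     ] 0.0
(array([ 0.48485348, -0.06314452,  0.12994954]), [np.float64(0.0011088438458216863), np.float64(0.0011088438458216395)])
(array([ 0.48999425, -0.07237982,  0.11038665]), [np.float64(0.005558035126909691), np.float64(0.0030344835782892226), np.float64(0.002507484194725862), np.float64(0.0011885210609798081)])
[-0.09568703 -0.00357891  0.09992331]
```

Converted, -0.048 m is -0.768, -0.047 m is -0.752, -0.17 rad is -0.85.

```bash
echo '[{"d":[-0.768,-0.032,0.32]},{"d":[-0.752,-0.024,0.48]},{"d":[0,0,0.48],"rot":[0,0,-0.85]},{"rot":[0,0,-0.85]},{"rot":[0,0,-0.85]}]' | python3 nudge.py; echo '[{"rot":[0,0,-0.85]},{"rot":[0,0,-0.85]},{"rot":[0,0,-0.85]},{},{}]' | python3 nudge.py;  python3 - <<'E'
from h import *
s=r.get_state();T=R.from_rotvec(s["tcp_rot"]).as_matrix(); W=r.read_camera("wrist"); C=cam("wrist",s)
cv2.imwrite("pics/w4.png",W); np.save("s4.npy",s,allow_pickle=True)
print(s["ee_pos"],T,s["joints"],proj(C,[.489,-.073,.126]),T.T@(np.array([.489,-.073,.118])-s["ee_pos"]))
S=r.read_camera("scene")
cv2.imwrite("pics/c4.png",np.hstack([cv2.resize(S[110:210,290:390],(400,400),interpolation=2),cv2.resize(W[100:300,220:420],(400,400))]))
E
```

```text
time_s: 6.35
ee_pos: [0.4847, -0.0733, 0.1652]
tcp_rot: [-1.115, -2.933, 0.001]
wrist_force: [0.1, 0.3, 1.1]
width: 0.0547
finger_force: 0.0
time_s: 6.98
ee_pos: [0.4855, -0.0734, 0.1666]
tcp_rot: [-0.352, -3.12, -0.0]
wrist_force: [0.2, 0.2, 0.1]
width: 0.055
finger_force: 0.0
[ 0.48553078 -0.07343578  0.16655381] [[-9.74847998e-01  2.22865448e-01 -1.54054421e-03]
 [ 2.22864988e-01  9.74849209e-01  4.66338899e-04]
 [ 1.60572913e-03  1.11276177e-04 -9.99998705e-01]] [-0.04167456  0.54474794  0.19527107  2.04249132 -0.18721535  0.57241125
  1.63001756] [326.572356   244.52017755] [-0.00336281  0.00119259  0.0485486 ]
```

View pics/c4.png

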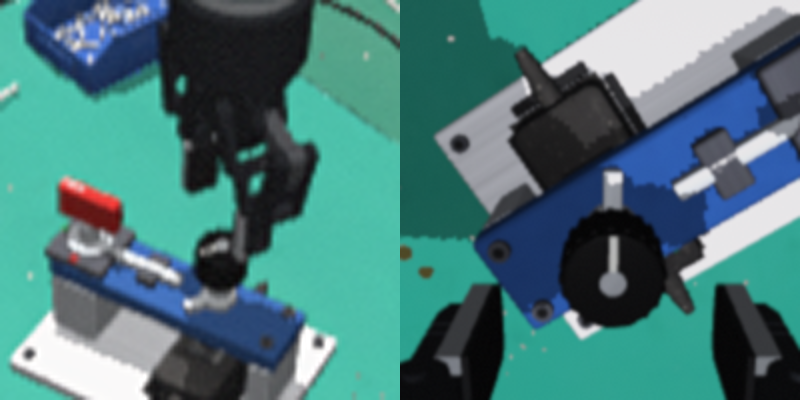

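The head's hub is at wrist pixel (326.5,242) against a predicted (326.6,244.5), so the axis agrees to about 1 mm. Descending and gripping.

```bash
echo '[{"d":[-0.0352,0.016,0.384]},{"d":[0,0,0.384]},{},{}]' | python3 nudge.py; echo '[{},{},{},{}]' | python3 nudge.py 0.0 50
```

```text
time_s: 7.58
ee_pos: [0.4887, -0.0731, 0.1198]
tcp_rot: [0.348, 3.122, -0.0]
wrist_force: [0.6, -0.1, -0.2]
width: 0.055
finger_force: 0.0
time_s: 8.07
ee_pos: [0.4891, -0.073, 0.1203]
tcp_rot: [0.347, 3.12, 0.001]
wrist_force: [-1.5, 0.8, 6.4]
width: 0.0306
finger_force: 49.0
```

```bash
cat > st.py <<'E'
from h import *
s=r.get_state();T=R.from_rotvec(s["tcp_rot"]).as_matrix(); print("yang %.3f"%np.arctan2(T[1,1],T[0,1]),"tz %.3f"%s["ft_torque"][2],"F",s["wrist_force"].round(1),"q7 %.2f j7eff %.3f"%(s["joints"][6],s["joint_efforts"][6]),s["ee_pos"].round(4))
E
python3 st.py; echo '[{"d":[0,0,0.00256],"rot":[0,0,0.85]},{"d":[0,0,0.00256],"rot":[0,0,0.85]},{"d":[0,0,0.00256],"rot":[0,0,0.85]},{"d":[0,0,0.00256],"rot":[0,0,0.85]},{"d":[0,0,0.00256],"rot":[0,0,0.85]}]' | python3 nudge.py >/dev/null; python3 st.py;  echo '[{"d":[0,0,0.00256],"rot":[0,0,0.85]},{"d":[0,0,0.00256],"rot":[0,0,0.85]},{"d":[0,0,0.00256],"rot":[0,0,0.85]},{"d":[0,0,0.00256],"rot":[0,0,0.85]},{"d":[0,0,0.00256],"rot":[0,0,0.85]}]' | python3 nudge.py; python3 st.py
```

```text
yang 1.349 tz -0.031 F [-1.5  0.8  6.4] q7 1.65 j7eff 0.009 [ 0.4891 -0.073   0.1203]
yang 0.493 tz 0.029 F [-3.5 -2.1  6.4] q7 1.09 j7eff 0.863 [ 0.4882 -0.0739  0.1194]
time_s: 9.32
ee_pos: [0.487, -0.0738, 0.1187]
tcp_rot: [-2.58, -1.791, 0.001]
wrist_force: [-6.5, -1.5, 12.3]
width: 0.0307
finger_force: 49.7
yang -0.357 tz 0.089 F [-6.5 -1.5 12.3] q7 0.50 j7eff 0.929 [ 0.487  -0.0738  0.1187]
```

```bash
echo '[{"d":[0,0,0.0016],"rot":[0,0,0.6]},{"d":[0,0,0.0016],"rot":[0,0,0.6]}]' | python3 nudge.py>/dev/null;python3 st.py; echo '[{"d":[0,0,0.0016],"rot":[0,0,0.5]},{"d":[0,0,0.0016],"rot":[0,0,0.5]}]' | python3 nudge.py>/dev/null;python3 st.py; echo '[{"d":[0,0,0.0016],"rot":[0,0,0.5]},{"d":[0,0,0.0016],"rot":[0,0,0.5]}]' | python3 nudge.py>/dev/null;python3 st.py
```

```text
yang -0.595 tz 0.067 F [-7.2 -0.9 14.8] q7 0.33 j7eff 0.644 [ 0.4867 -0.0736  0.1187]
yang -0.793 tz 0.125 F [-4.9  1.  13.7] q7 0.18 j7eff 0.670 [ 0.4872 -0.0729  0.1184]
yang -0.990 tz 0.666 F [ 1.1  4.3 11.3] q7 0.03 j7eff -0.408 [ 0.4889 -0.0719  0.1183]
```

Converted, 0.05 rad is 0.25.

```bash
echo '[{},{}]' | python3 nudge.py>/dev/null;python3 st.py; echo '[{"rot":[0,0,0.25]},{}]' | python3 nudge.py>/dev/null;python3 st.py; python3 - <<'E'
from h import *
W=r.read_camera("wrist"); S=r.read_camera("scene");D=r.read_camera("side")
cv2.imwrite("pics/c5.png",np.hstack([cv2.resize(W[140:340,220:420],(400,400),interpolation=2),cv2.resize(D[165:235,265:335],(400,400))]))
E
```

```text
yang -0.989 tz 0.316 F [-1.1  3.8 11.6] q7 0.03 j7eff -0.230 [ 0.4893 -0.0717  0.1183]
yang -1.038 tz 0.322 F [ 0.2  4.  11.1] q7 -0.01 j7eff -0.442 [ 0.4897 -0.0714  0.1183]
```

View pics/c5.png

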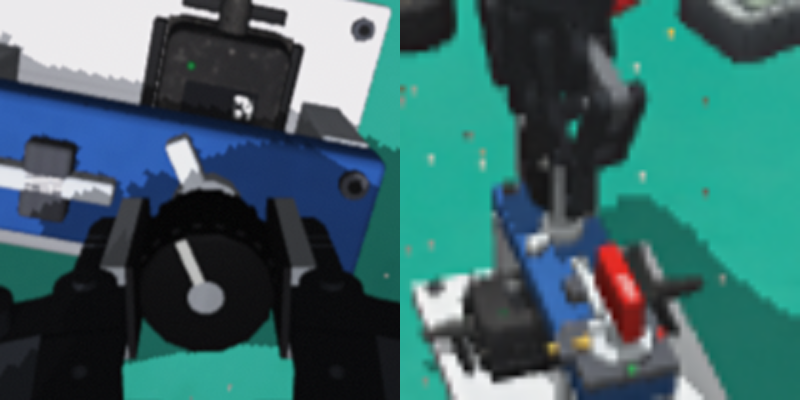

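The white line now runs from (322,288) to (311,261), tilted against the tool, so the head has slipped in the jaws at a stop. Checking its world angle, then turning further to confirm.

```bash
cat > line.py <<'E'
from h import *
def ang(W,s,roi,z):
    C=cam("wrist",s); x0,y0,x1,y1=roi; g=W[y0:y1,x0:x1].astype(int)
    m=((g.min(2)>120)&(g.max(2)-g.min(2)<40)).astype(np.uint8)
    n,l,st,c=cv2.connectedComponentsWithStats(m); k=1+np.argmax(st[1:,4])
    ys,xs=np.nonzero(l==k); P=np.array([plane(C,u+x0,v+y0,z)[:2] for u,v in zip(xs,ys)])
    c0=P.mean(0); d=np.linalg.svd(P-c0)[2][0]
    w=np.sort((P-c0)@d)
    T=R.from_rotvec(s["tcp_rot"]).as_matrix()
    if d@T[:2,0]<0: d=-d
    return np.arctan2(d[1],d[0]),st[k],c0,np.ptp(w)
if __name__=="__main__":
    s=r.get_state(); W=r.read_camera("wrist"); print(ang(W,s,(285,250,350,305),.124))
E
python3 - <<'E'
from line import *
s=np.load("s4.npy",allow_pickle=True).item(); print(ang(cv2.imread("pics/w4.png"),s,(302,210,350,260),.126))
E
python3 line.py; echo '[{"rot":[0,0,0.5]},{"rot":[0,0,0.5]},{}]' | python3 nudge.py>/dev/null;python3 st.py;python3 line.py
```

```text
(np.float64(2.884676314536007), array([ 19,   8,  11,  29, 167], dtype=int32), array([ 0.4833695 , -0.07122554]), np.float64(0.01801129970539784))
(np.float64(0.9015403165218123), array([ 23,  10,  23,  36, 316], dtype=int32), array([ 0.48962232, -0.06938879]), np.float64(0.018652720142724795))
yang -1.237 tz 1.023 F [-4.2  1.9 12.8] q7 -0.17 j7eff -1.162 [ 0.4877 -0.0723  0.1181]
(np.float64(0.9070445789950282), array([ 18,   9,  29,  33, 320], dtype=int32), array([ 0.4896475 , -0.06934162]), np.float64(0.018552327752551615))
```

The screw turned 1.98 rad and then held (0.90, then 0.91) while the tool slipped 0.2 rad past it. That means it is seated, since a lug stop at 1.2–1.4 would put the start above 3.1 rad, outside its range. Holding a moment, then backing off 1.57 rad.

```bash
echo '[{"rot":[0,0,0.3]},{},{},{}]' | python3 nudge.py - 70 >/dev/null;python3 st.py;python3 line.py
echo '[{"d":[0,0,-0.00256],"rot":[0,0,-0.8]},{"d":[0,0,-0.00256],"rot":[0,0,-0.8]},{"d":[0,0,-0.00256],"rot":[0,0,-0.8]},{"d":[0,0,-0.00256],"rot":[0,0,-0.8]},{"d":[0,0,-0.00256],"rot":[0,0,-0.8]}]' | python3 nudge.py>/dev/null; echo '[{"d":[0,0,-0.00256],"rot":[0,0,-0.8]},{"d":[0,0,-0.00256],"rot":[0,0,-0.8]},{"d":[0,0,-0.00256],"rot":[0,0,-0.8]},{"d":[0,0,-0.00256],"rot":[0,0,-0.8]},{}]' | python3 nudge.py; echo '[{},{}]' | python3 nudge.py>/dev/null;python3 st.py;python3 line.py
```

```text
yang -1.298 tz 0.620 F [-2.1  1.7  9.7] q7 -0.22 j7eff -0.585 [ 0.4887 -0.0723  0.1181]
(np.float64(0.9048066578137914), array([ 16,  12,  31,  32, 320], dtype=int32), array([ 0.48963236, -0.06940946]), np.float64(0.01848328227658038))
time_s: 13.0
ee_pos: [0.4875, -0.0716, 0.1191]
tcp_rot: [-2.059, -2.368, -0.003]
wrist_force: [-2.7, 3.6, 7.4]
width: 0.0301
finger_force: 69.1
yang 0.138 tz 0.082 F [-2.6  3.2  8.4] q7 0.86 j7eff -0.046 [ 0.4875 -0.0715  0.1191]
(np.float64(2.312049345516016), array([ 17,  10,  30,  33, 311], dtype=int32), array([ 0.48451725, -0.07048357]), np.float64(0.01846375888428055))
```

Converted, -0.0001 m is -0.0016, -0.08 rad is -0.4.

```bash
echo '[{"d":[0,0,-0.0016],"rot":[0,0,-0.4]},{"d":[0,0,-0.0016],"rot":[0,0,-0.4]},{},{},{}]' | python3 nudge.py; echo '[{},{}]' | python3 nudge.py>/dev/null;python3 st.py;python3 line.py; python3 - <<'E'
from h import *
W=r.read_camera("wrist");D=r.read_camera("side")
cv2.imwrite("pics/c6.png",np.hstack([cv2.resize(W[90:340,195:445],(400,400),interpolation=2),cv2.resize(D[165:265,250:350],(400,400))]))
E
```

```text
time_s: 13.92
ee_pos: [0.4874, -0.0716, 0.1192]
tcp_rot: [-1.865, -2.524, -0.002]
wrist_force: [-3.8, 3.6, 8.2]
width: 0.03
finger_force: 69.3
yang 0.298 tz 0.040 F [-3.7  2.8  8.7] q7 0.97 j7eff -0.047 [ 0.4873 -0.0715  0.1192]
(np.float64(2.4760057915752296), array([ 17,  10,  30,  33, 311], dtype=int32), array([ 0.48412275, -0.07093464]), np.float64(0.01859096632400863))
```

View pics/c6.png

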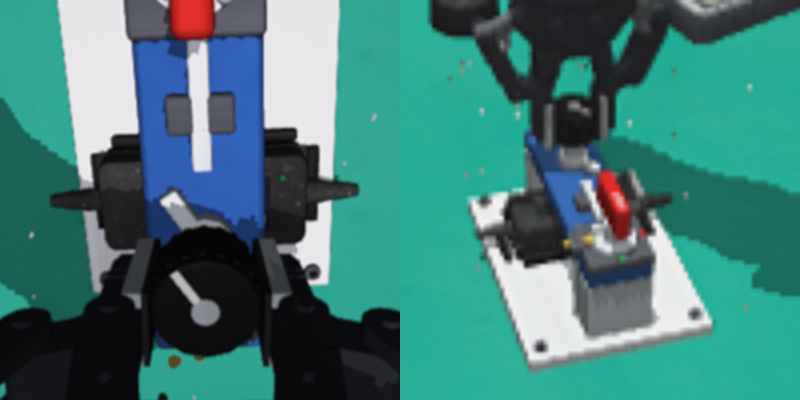

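The head is gripped between the pads at a line angle of 2.476, which is 1.57 rad off the seat. The knob still points along the bridge (released), and the supply lies in its nest. Handing in.

```bash
python3 -c "from station import r; print(r.hand_in())"
```

```text
the job is handed in; nothing more can be done
None
```

I handed the job in at about 14 s: the lock is released, the thumbscrew was seated and then backed off 1.57 rad, and the gripper still holds its head with about 69 N; the seating was inferred from the screw stopping dead (foot force can't be read), and no verdict was returned.

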